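Tip a stock carton into the scan bay and trigger the scanner

TASK

Book in the tall stock carton: without gripping or lifting it, push it gently, high up, so that it topples over, away from the robot, and lies flat with its label up inside the yellow-taped bay under the scanner. Then press the scanner's green trigger button all the way down and let it come back up. Leave the two bolts and the small carton standing where they are.

Things in the scene. Friction and masses are not known exactly. Their poses are not given: they have to be found in the camera images.
- carton: Tall closed cardboard carton, evenly filled, 0.4 to 0.85 kg, standing on end on the bench at the robot's end of the bay: 72 mm deep (x), 105 wide (y), 170 tall (z). Origin: centre of the underside as it stands. Its -x face, towards the robot, has the white red-bordered label; +x looks to the bay. Once toppled onto its +x face it is 72 mm high, label up, its x axis pointing down.
- foot_left (a point): Corner of the carton's +x face, lower end as it stands, at carton (36, +52.5, 0) mm. The carton tips about the edge foot_left - foot_right: pushed squarely along its +x at 150 mm height it needs about 60 mm of push to its balance point (its near top edge rises to 185 mm, so keep the hand above that), then falls by itself, its foot slipping 0 to 10 mm forward. Pushed low it slides.
- foot_right (a point): Corner of the carton's +x face, lower end as it stands, at carton (36, -52.5, 0) mm. A steady push of 1 to 4 N near the top tips the carton; the fingers may press on it with at most 25 N.
- top_left (a point): Corner of the carton's +x face, upper end as it stands, at carton (36, +52.5, 170) mm.
- top_right (a point): Corner of the carton's +x face, upper end as it stands, at carton (36, -52.5, 170) mm.
- bay: Scan bay: rectangle of flat 20 mm yellow tape, 240 mm long (x, away from the robot) by 180 wide (y) inside the tape. Origin: its centre, on the bench. Beyond the far end (x = +195 mm) stands the scanner: 30 mm square aluminium post, 366 mm high, on a 90 x 110 mm foot; its grey head overhangs the bay's far end, in to x = +78 mm, its underside 280 mm above the bench.
- trigger_top (a point): Centre of the top of the round green push button (32 mm across), pressed straight down. It sits on a grey box 80 x 80 x 40 mm, fixed to the bench beside the bay, to its left or its right.
- trigger (a joint): Travel of the green button in m: 0 up, 0.006 fully down (takes about 5 N; springs back).
- small_carton: Bystander: small closed cardboard carton with a blue-bordered label, loose, 50 (x) x 85 (y) x 110 mm tall, standing beside the bay on the side opposite the button. Origin: centre of the underside.
- bolt_a: Bystander: steel hex bolt standing on its head, loose, 27 mm across, 70 mm tall, just outside the tape on the left (+y) side of the bay. Origin: centre of the underside.
- bolt_b: Bystander: steel hex bolt like the other, just outside the tape on the right (-y) side of the bay. Origin: centre of the underside.
Things that resemble listed ones, but are neither listed nor needed, are in the scene too. Leave any orange, purple or turquoise look-alike of the carton alone.

How it is judged:
By the outcome, as a careful person would: the job done as asked, in the order asked, and still so for the second after the job is handed in, with the robot touching nothing.
It also fails if it takes over 38 s, if anything falls off the work surface, if the arm or the gripper's body presses on something with over 40 N, if the wrist force passes 120 N, or if a joint passes its speed limit or range.

ROBOT

A 6-joint arm with a two-finger parallel gripper is mounted at the origin on the work surface. World frame = base frame: x ahead of the robot, y to its left, z up, the work surface at z = 0. Lengths are in m, angles in rad, forces in N, time in s.
With the tool pointing down it reaches from about 0.25 to 0.8 m from the base axis. Payload 3.9 kg.
Tool frame: the origin (TCP) lies on the centre line of the jaws, within the pads' length; the fingertips stand 25 mm ahead of it and the grasp point (between the pads) lies 6 mm ahead of it; z points along the fingers, x is the direction in which the jaws open and shut, and the axes are right-handed (so a half turn about z gives the same grasp; the last joint's range is limited). The gripper opens to 85 mm and grips with 20 to 120 N. Pads are 22 mm wide; open, the fingers measure 114 mm over their backs; the gripper's body (76 mm by 85 mm) begins 54 mm behind the grasp point. The pads swing forward as they close: fully open they stand 13 mm farther back than shut.
Start: joints at [-1.299, 0.26, -0.138, 1.173, 0, 1.571], TCP at [0.141, -0.506, 0.256] pointing down, gripper open.
Joint ranges: [-2.78, 2.78], [-0.83, 1.72], [-1.28, 1.37], [-1.9, 2.12], [-1.57, 1.48], [-3.14, 3.14]. Speed limits (rad/s): [2.57, 2.57, 3.14, 3.14, 3.14, 3.14].

INTERFACE

Orientations are given as a 3x3 rotation matrix whose columns are the frame's x, y, z axes.
In Python, from rig import robot gives the robot as it stands.
- The arm moves only by the shell command python3 -m inch 'ROWS'. ROWS is JSON, a list that holds one entry, the list of rows, each a list of 7 numbers: the turn, a rotation vector about the tool's x, y, z in degrees, then the shift along the tool's x, y, z in mm, then the closure in counts, from 0 (fully open) to 255 (shut). A call has exactly 8 rows; each row is the pose to reach, as a shift and turn from the pose commanded when the call began, along the tool's axes at that moment; what a row does not reach only later rows make up. A row lasts 1/8 s, in which the tool goes at most 62.5 mm and 10.7 degrees, less where a joint would pass 70% of its speed; a pose out of reach is approached as far as the arm can. A call with a gripper value outside its range is refused whole. The fingers move at their own pace and stop on an object; the grip force is fixed at half the most. Time passes only in rows, so rows that repeat a pose let the fingers close, or fill a call up. It gives the time, the measured TCP pose, the force and the opening at its end, in the units of the state.
- robot.sense(): the state, without advancing time (a new reading comes with each control period).
- robot.get_image(name): name is "scene" or "top" or "wrist"; returns (picture, depth): 420x560x3 uint8, red, green, blue; 420x560 float32, m along the optical axis (not along the pixel's ray), 0 where there is no reading.
- robot.camera_params(name): a dict with "fx", "fy", "cx", "cy" (pixels), "extrinsics" (4x4, takes a point from camera to world coordinates). Camera axes: x right, y down, z forward; pixel columns grow to the right and rows downward; lengths in m; the calibration is good to about 2 mm. A picture is of the moment at which its call begins: read the wrist's pose just before it. camera_params takes no time and is no camera call; for the wrist camera it gives the pose at the moment of the call.
- robot.close_job(): hands the job in, once; it reports no verdict.
The state is a dict: "clock": time; "joints": joint angles; "qvel": joint speeds; "effort": joint torques, N m; "ee_pos": TCP position; "orientation": TCP orientation; "ft_force": force on the tool from outside, world axes, zero at the start; "ft_torque": the same for the moment, N m; "finger_gap": finger opening in m.
Only numpy, scipy, OpenCV 4.12 (cv2) and the standard library are available. Lean on these libraries where they do the work, as an engineer would, in place of code of your own. Each camera call takes 0.05 s, during which the arm holds its last target.

## Working session

There is one attempt and no reset: what is moved stays moved. The work goes in short steps, Python scripts to look and compute and a shell command to move; the robot and the scene stay as the last step left them, time stands still between calls to the robot, and variables do not carry over. Pictures are saved under pics/ and viewed, and the job is handed in when it is done.

```bash
ls; mkdir -p pics; python3 - <<'E'
from rig import robot
import cv2, numpy as np
s=robot.sense()
print({k:np.round(v,3).tolist() for k,v in s.items()})
for n in ["scene","top"]:
    im,d=robot.get_image(n); cv2.imwrite(f"pics/{n}0.png",im[:,:,::-1]); np.save(f"pics/{n}0.npy",d)
    p=robot.camera_params(n); print(n,{k:np.round(v,3).tolist() for k,v in p.items()})
E
```

```text
pics
{'clock': 0.0, 'joints': [-1.299, 0.261, -0.139, 1.173, 0.0, 1.571], 'qvel': [-0.0, 0.0, -0.0, 0.0, -0.0, -0.001], 'effort': [0.001, -40.568, 25.392, 0.019, 0.0, 0.0], 'ee_pos': [0.141, -0.505, 0.255], 'orientation': [[0.268, -0.963, -0.001], [-0.963, -0.268, 0.002], [-0.002, -0.0, -1.0]], 'ft_force': [0.051, 0.405, 0.465], 'ft_torque': [-0.011, -0.008, 0.0], 'finger_gap': 0.086}
scene {'fx': 488.914, 'fy': 488.914, 'cx': 273.492, 'cy': 214.027, 'extrinsics': [[0.016, 0.652, -0.758, 1.3], [1.0, -0.01, 0.012, -0.036], [0.0, -0.759, -0.652, 0.784], [0.0, 0.0, 0.0, 1.0]]}
top {'fx': 508.015, 'fy': 508.015, 'cx': 276.006, 'cy': 206.994, 'extrinsics': [[0.023, -0.985, 0.172, 0.352], [-1.0, -0.023, 0.004, -0.025], [0.0, -0.172, -0.985, 1.168], [0.0, 0.0, 0.0, 1.0]]}
```

View pics/scene0.png

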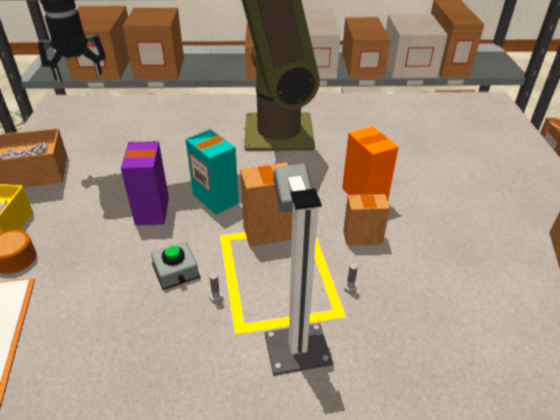

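View pics/top0.png

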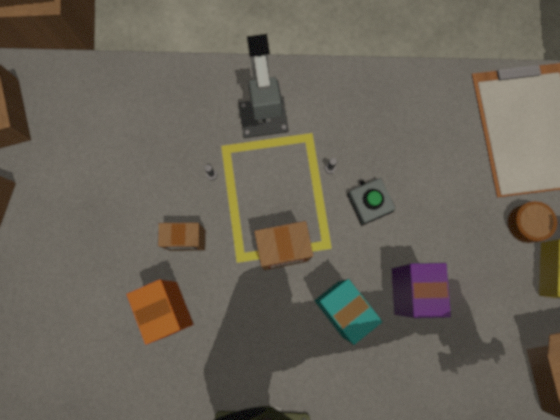

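The scene view shows the brown carton at about (265,205), with the small carton at (367,220), bolts at (214,288) and (352,278), and the button at (173,255). The candidates for the carton, in top-view pixels, are:

- Brown at (284,245), at the robot's end of the bay. This one fits the description.
- Teal at (350,312), purple at (430,290) and orange at (160,310). These are coloured look-alikes.
- Small brown at (180,236), which is the bystander.

Next I'll check the choice in a crop and measure it.

```bash
cat > h.py <<'E'
import numpy as np, cv2, json
from rig import robot
def cloud(n,d):
    p=robot.camera_params(n);E=np.array(p["extrinsics"])
    v,u=np.mgrid[0:420,0:560]
    P=np.stack([(u-p["cx"])/p["fx"]*d,(v-p["cy"])/p["fy"]*d,d],-1)
    W=P@E[:3,:3].T+E[:3,3]; W[d<=0]=np.nan
    return W
def rect(pts):
    (c,s,a)=cv2.minAreaRect((pts*1000).astype(np.float32)); 
    return np.round(c,1),np.round(s,1),round(a,2),np.round(cv2.boxPoints((c,s,a)),1).tolist()
E
python3 - <<'E'
from h import *
im=cv2.imread("pics/top0.png"); d=np.load("pics/top0.npy"); W=cloud("top",d)
hsv=cv2.cvtColor(im,cv2.COLOR_BGR2HSV)
def reg(u0,v0,u1,v1,zlo,zhi,name,extra=None):
    m=np.zeros(d.shape,bool); m[v0:v1,u0:u1]=True
    m&=(W[...,2]>zlo)&(W[...,2]<zhi)
    if extra is not None: m&=extra
    p=W[m]; print(name,len(p),"z",np.round(np.median(p[:,2]),4),rect(p[:,:2]),"mean",np.round(p.mean(0),4))
reg(245,215,325,275,.155,.19,"carton")
reg(150,215,210,260,.1,.125,"small")
reg(120,270,195,350,.12,.25,"orange")
reg(315,275,385,345,.12,.25,"teal")
reg(390,255,455,325,.12,.25,"purple")
y=(hsv[...,0]>24)&(hsv[...,0]<36)&(hsv[...,1]>150)&(hsv[...,2]>120)
reg(200,110,350,280,-.02,.02,"tape",y)
g=(hsv[...,0]>50)&(hsv[...,0]<75)&(hsv[...,1]>150)
reg(345,170,400,225,.0,.1,"button",g)
reg(345,170,400,225,.03,.045,"box")
reg(200,160,220,182,.02,.09,"boltL"); reg(322,150,342,175,.02,.09,"boltR")
reg(225,20,300,140,.2,.5,"scanhead"); 
cv2.imwrite("pics/crop_top.png",cv2.resize(im[110:360,110:410],None,fx=2.4,fy=2.4,interpolation=cv2.INTER_CUBIC))
im=cv2.imread("pics/scene0.png"); cv2.imwrite("pics/crop_scene.png",cv2.resize(im[110:380,110:410],None,fx=2.2,fy=2.2,interpolation=cv2.INTER_CUBIC))
E
```

```text
carton 1956 z 0.1703 (array([455.1, -38.5]), array([ 72.4, 105.2]), 12.27, [[408.6000061035156, 5.199999809265137], [430.8999938964844, -97.5999984741211], [501.6000061035156, -82.19999694824219], [479.29998779296875, 20.600000381469727]]) mean [ 0.4544 -0.0385  0.1703]
small 982 z 0.1101 (array([474.9, 182. ]), array([50.3, 85.9]), 1.33, [[448.79998779296875, 224.39999389648438], [450.79998779296875, 138.5], [501.1000061035156, 139.6999969482422], [499.1000061035156, 225.60000610351562]]) mean [0.475  0.181  0.1101]
orange 2326 z 0.1698 (array([317.7, 210.9]), array([105. ,  73.5]), 24.78, [[254.60000610351562, 222.1999969482422], [285.3999938964844, 155.5], [380.70001220703125, 199.5], [349.8999938964844, 266.20001220703125]]) mean [0.3185 0.2071 0.1672]
teal 2192 z 0.1703 (array([ 326.7, -170.9]), array([105.3,  72.7]), 38.9, [[262.8999938964844, -175.6999969482422], [308.6000061035156, -232.3000030517578], [390.5, -166.10000610351562], [344.8999938964844, -109.5999984741211]]) mean [ 0.3265 -0.169   0.169 ]
purple 2340 z 0.1702 (array([ 370.8, -324.2]), array([105.2,  73.6]), 2.8
[... 997 characters left out ...]
30517578], [625.9000244140625, 121.30000305175781], [639.7999877929688, 128.6999969482422], [632.7000122070312, 142.10000610351562]]) mean [0.6272 0.1303 0.0591]
boltR 80 z 0.0661 (array([ 650.8, -145. ]), array([15.2, 14.9]), 1.98, [[642.9000244140625, -137.89999389648438], [643.4000244140625, -152.6999969482422], [658.5999755859375, -152.1999969482422], [658.0999755859375, -137.3000030517578]]) mean [ 0.6486 -0.1447  0.0572]
scanhead 2036 z 0.3439 (array([725.8,   6.4]), array([135.7,  53.8]), 9.52, [[654.4000244140625, 21.700000762939453], [663.2999877929688, -31.299999237060547], [797.0999755859375, -8.800000190734863], [788.2999877929688, 44.20000076293945]]) mean [0.7181 0.0057 0.342 ]
```

View pics/crop_top.png

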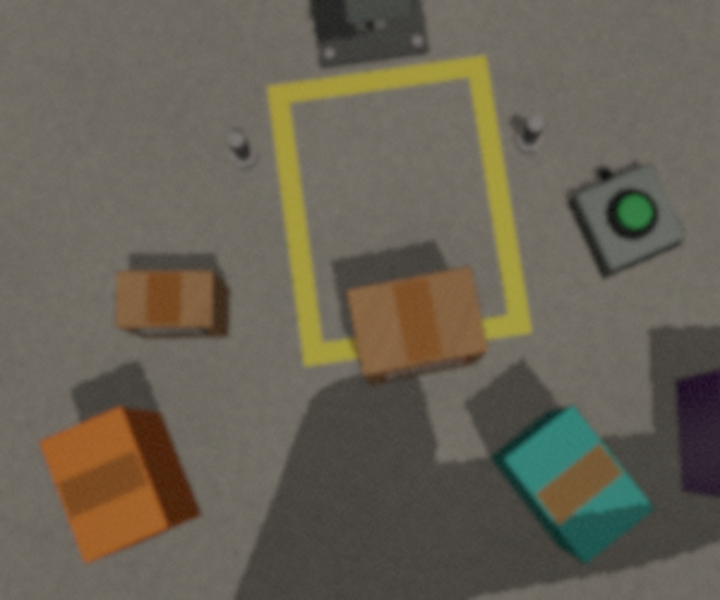

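View pics/crop_scene.png

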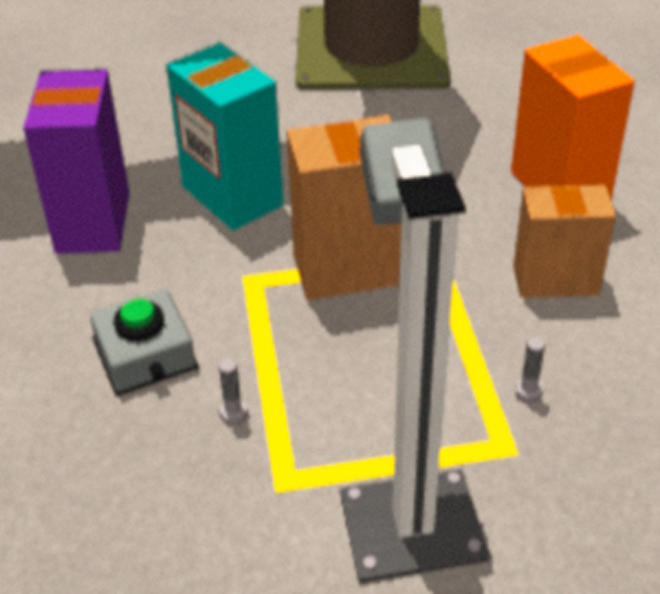

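The crops confirm the brown carton with its plain +x face towards the bay. It is 72.4 x 105.2 mm with its top at 0.1703 m. Its centre is (455,-38.5) mm at 12.3° yaw, against a bay centre of (582,-17.5) mm at 9.7°. A square topple would land it with about 27 mm of margin or more. The button is on the right, at about (571,-237) mm. I'll approach above everything, with the jaws half open across the carton's width.

```bash
python3 -m inch '[[[0,0,0.4,-35,-33,0,128],[0,0,0.8,-80,-76,0,128],[0,0,1.2,-125,-119,0,128],[0,0,1.6,-170,-162,0,128],[0,0,2,-215,-205,0,128],[0,0,2.4,-260,-248,0,128],[0,0,2.8,-305,-291,0,128],[0,0,3.2,-330,-315,0,128]]]'
python3 - <<'E'
from h import *
s=robot.sense(); print({k:np.round(v,3).tolist() for k,v in s.items()})
R=np.array(s["orientation"]);p=np.array(s["ee_pos"])
t=np.array([.381,-.0546,p[2]]); print("tool delta to start mm",np.round(R.T@(t-p)*1000,1), "yaw x", np.degrees(np.arctan2(R[1,0],R[0,0])))
E
```

```text
clock: 1.1
ee_pos: [0.3563, -0.1008, 0.2562]
orientation: [[0.217, -0.976, 0.0], [-0.976, -0.217, 0.0], [-0.0, -0.0, -1.0]]
ft_force: [-0.8, -0.4, 1.1]
finger_gap: 0.0429
{'clock': 1.1, 'joints': [-0.276, -0.006, -0.455, 1.122, 0.0, 2.647], 'qvel': [0.716, 0.088, 0.083, -0.002, -0.016, 0.776], 'effort': [-2.811, -25.781, 24.5, 0.21, 0.178, -0.546], 'ee_pos': [0.356, -0.101, 0.256], 'orientation': [[0.217, -0.976, 0.0], [-0.976, -0.217, 0.0], [-0.0, -0.0, -1.0]], 'ft_force': [-0.792, -0.422, 1.059], 'ft_torque': [-0.042, -0.043, 0.034], 'finger_gap': 0.043}
tool delta to start mm [-39.7 -34.1   0. ] yaw x -77.46999172770974
```

```bash
python3 -m inch '[[[0,0,0.2,-20,-17,0,128],[0,0,0.2,-40,-34,0,128],[0,0,0.2,-40,-34,20,128],[0,0,0.2,-40,-34,40,128],[0,0,0.2,-40,-34,60,128],[0,0,0.2,-40,-34,86,128],[0,0,0.2,-40,-34,86,128],[0,0,0.2,-40,-34,86,128]]]'
python3 - <<'E'
from h import *
s=robot.sense(); print(np.round(s["joints"],3))
R=np.array(s["orientation"]);p=np.array(s["ee_pos"])
im,d=robot.get_image("top"); cv2.imwrite("pics/top1.png",im[:,:,::-1])
W=cloud("top",d)
f=np.array([.4199,-.0461]); u=np.array([np.cos(np.radians(12.27)),np.sin(np.radians(12.27))]); v=np.array([-u[1],u[0]])
print("rel face mid: along",(p[:2]-f)@u,"lat",(p[:2]-f)@v, "toolx yaw",np.degrees(np.arctan2(R[1,0],R[0,0])))
im,d=robot.get_image("wrist"); cv2.imwrite("pics/wrist1.png",im[:,:,::-1])
im,d=robot.get_image("scene"); cv2.imwrite("pics/scene1.png",im[:,:,::-1])
E
```

```text
clock: 2.1
ee_pos: [0.3807, -0.0569, 0.1709]
orientation: [[0.211, -0.978, 0.0], [-0.978, -0.211, -0.0], [0.0, -0.0, -1.0]]
ft_force: [0.2, 0.3, 0.3]
finger_gap: 0.0426
[-0.149  0.083 -0.599  0.888  0.     2.781]
rel face mid: along -0.04063249291219553 lat -0.0022658328708652863 toolx yaw -77.82768754888194
```

View pics/wrist1.png

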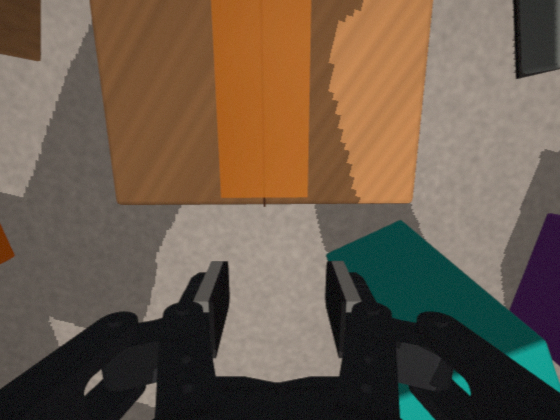

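View pics/scene1.png

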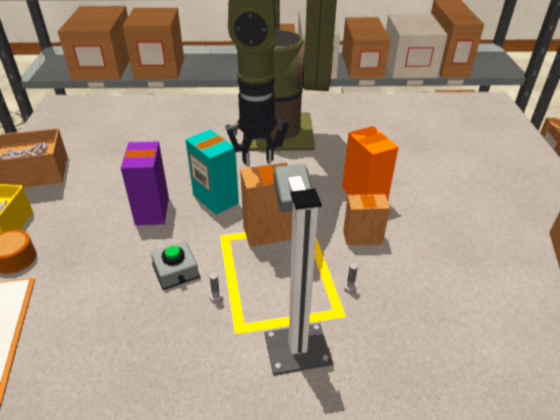

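View pics/top1.png

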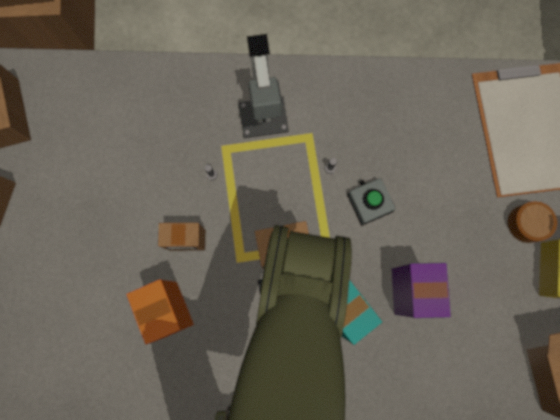

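The wrist view shows both fingers behind the carton. Its near top edge runs level at row 203 from column 118 to 413, parallel to the jaws and nearly centred. I'll start the gentle push along -y of the tool.

```bash
python3 -m inch '[[[0,0,0,-2,-10,0,128],[0,0,0,-2,-18,0,128],[0,0,0,-2,-24,0,128],[0,0,0,-2,-28,0,128],[0,0,0,-2,-32,0,128],[0,0,0,-2,-36,0,128],[0,0,0,-2,-40,0,128],[0,0,0,-2,-44,0,128]]]'
python3 - <<'E'
from h import *
im,d=robot.get_image("wrist"); cv2.imwrite("pics/wrist2.png",im[:,:,::-1])
im,d=robot.get_image("scene"); cv2.imwrite("pics/scene2.png",cv2.resize(im[100:360,120:400,::-1],None,fx=2,fy=2))
E
```

```text
clock: 3.25
ee_pos: [0.4232, -0.0457, 0.1703]
orientation: [[0.211, -0.978, -0.0], [-0.978, -0.211, 0.0], [-0.0, 0.0, -1.0]]
ft_force: [-1.4, -0.5, 1.3]
finger_gap: 0.0426
```

View pics/wrist2.png

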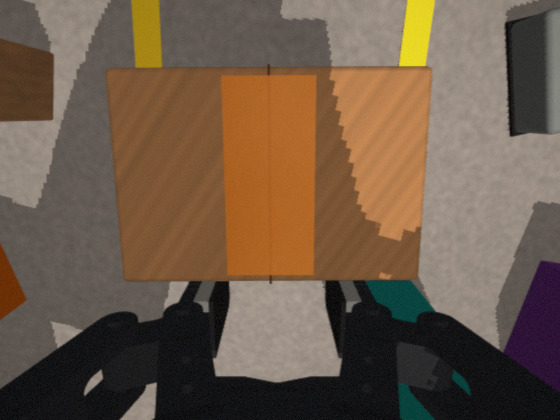

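View pics/scene2.png

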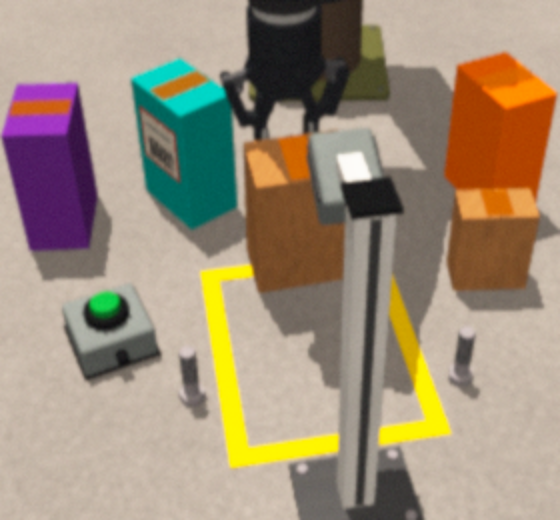

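```bash
python3 -m inch '[[[0,0,0,0,-4,0,128],[0,0,0,0,-8,0,128],[0,0,0,0,-12,0,128],[0,0,0,0,-16,0,128],[0,0,0,0,-20,0,128],[0,0,0,0,-24,0,128],[0,0,0,0,-28,0,128],[0,0,0,0,-32,0,128]]]'
python3 - <<'E'
from h import *
im,d=robot.get_image("wrist"); cv2.imwrite("pics/wrist3.png",im[:,:,::-1])
im,d=robot.get_image("scene"); cv2.imwrite("pics/scene3.png",cv2.resize(im[100:360,120:400,::-1],None,fx=2,fy=2))
E
```

```text
clock: 4.35
ee_pos: [0.4547, -0.0389, 0.1703]
orientation: [[0.211, -0.978, 0.0], [-0.978, -0.211, 0.0], [0.0, -0.0, -1.0]]
ft_force: [-0.0, -0.4, 0.3]
finger_gap: 0.0427
```

View pics/wrist3.png

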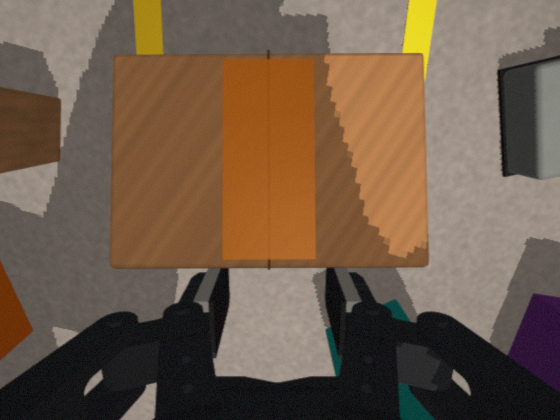

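View pics/scene3.png

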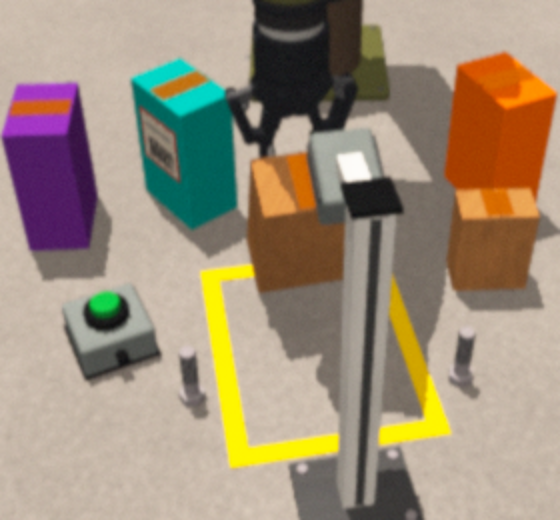

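The carton is tilting squarely. Its foot is still at about (262,287) in the crop and the force is near 1 N. I'll continue past the balance point.

```bash
python3 -m inch '[[[0,0,0,0,-4,0,128],[0,0,0,0,-8,0,128],[0,0,0,0,-11,0,128],[0,0,0,0,-14,0,128],[0,0,0,0,-17,0,128],[0,0,0,0,-20,0,128],[0,0,0,0,-23,0,128],[0,0,0,0,-26,0,128]]]'
python3 - <<'E'
from h import *
im,d=robot.get_image("scene"); cv2.imwrite("pics/scene4.png",cv2.resize(im[100:360,120:400,::-1],None,fx=2,fy=2))
E
```

```text
clock: 5.45
ee_pos: [0.4799, -0.0334, 0.1703]
orientation: [[0.211, -0.978, 0.0], [-0.978, -0.211, 0.0], [-0.0, -0.0, -1.0]]
ft_force: [0.8, 0.5, 0.4]
finger_gap: 0.0424
```

View pics/scene4.png

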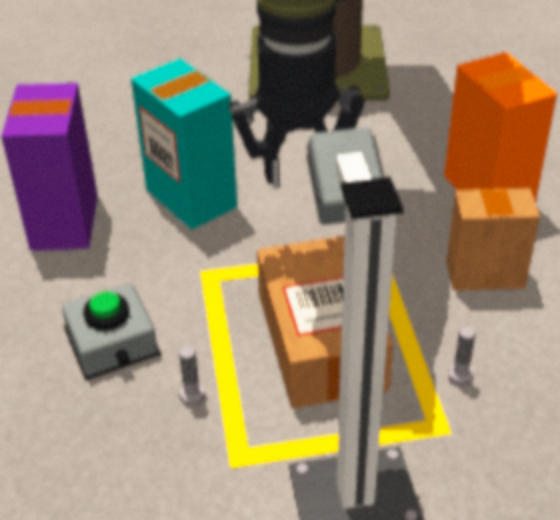

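The carton has toppled with its label up inside the bay. Next I'll refine the button position.

```bash
python3 - <<'E'
from h import *
s=robot.sense();R=np.array(s["orientation"]);p=np.array(s["ee_pos"])
def mask(im):
    h=cv2.cvtColor(im,cv2.COLOR_BGR2HSV); return (h[...,0]>45)&(h[...,0]<80)&(h[...,1]>120)&(h[...,2]>60)
for n,(u0,v0,u1,v1) in {"top":(345,170,405,225),"scene":(145,235,205,290)}.items():
    im=cv2.imread(f"pics/{n}0.png");d=np.load(f"pics/{n}0.npy");W=cloud(n,d);m=np.zeros(d.shape,bool);m[v0:v1,u0:u1]=1;m&=mask(im)
    P=W[m]; zt=np.nanpercentile(P[:,2],[50,80,95]); print(n,m.sum(),np.round(zt,4),rect(P[P[:,2]>zt[0]-.004][:,:2])[:2])
    M=m.astype(np.uint8); (cx,cy),r=cv2.minEnclosingCircle(np.argwhere(M)[:,::-1].astype(np.float32)); print(cx,cy,r)
    c=robot.camera_params(n);E=np.array(c["extrinsics"]); ray=E[:3,:3]@[(cx-c["cx"])/c["fx"],(cy-c["cy"])/c["fy"],1]; k=(zt[0]-E[2,3])/ray[2]; t=E[:3,3]+k*ray; print("pt",np.round(t,4),"tool delta",np.round(R.T@(t-p)*1000,1))
E
```

```text
top 178 [0.0618 0.0637 0.0652] (array([ 571.4, -238.2]), array([29.9, 30. ]))
374.21429443359375 197.7857208251953 7.5085978507995605
pt [ 0.5703 -0.238   0.0618] tool delta [219.  -44.7 108.6]
scene 167 [0.059  0.0607 0.0615] (array([ 572.8, -236.7]), array([31.5, 29.1]))
172.0 251.5 8.139510154724121
pt [ 0.5735 -0.2365  0.059 ] tool delta [218.2 -48.1 111.4]
```

```bash
python3 -m inch '[[[0,0,0,0,10,-20,255],[0,0,0,36,-6,-30,255],[0,0,0,80,-16,-30,255],[0,0,0,125,-26,-30,255],[0,0,0,170,-36,-30,255],[0,0,0,205,-44,-20,255],[0,0,0,218,-46,0,255],[0,0,0,218,-46,20,255]]]'
python3 - <<'E'
from h import *
s=robot.sense();R=np.array(s["orientation"]);p=np.array(s["ee_pos"])
print("tool delta",np.round(R.T@(np.array([.572,-.2375,.060])-p)*1000,1))
im,d=robot.get_image("wrist"); cv2.imwrite("pics/wrist5.png",im[:,:,::-1])
im,d=robot.get_image("top"); cv2.imwrite("pics/top5.png",im[:,:,::-1]); np.save("pics/top5.npy",d)
E
```

```text
clock: 6.5
ee_pos: [0.5704, -0.2373, 0.1487]
orientation: [[0.21, -0.978, -0.001], [-0.978, -0.21, 0.001], [-0.001, 0.001, -1.0]]
ft_force: [1.0, 0.6, -0.3]
finger_gap: 0.0002
tool delta [ 0.6 -1.6 88.7]
```

View pics/wrist5.png

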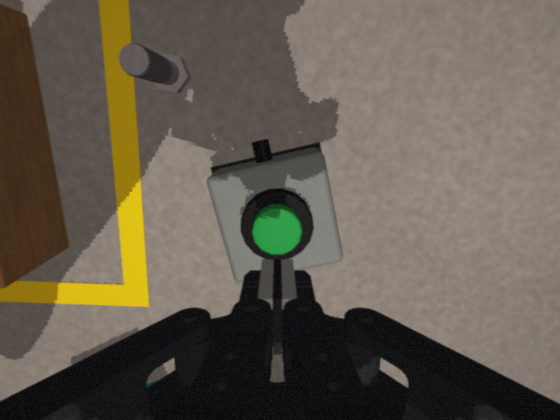

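View pics/top5.png

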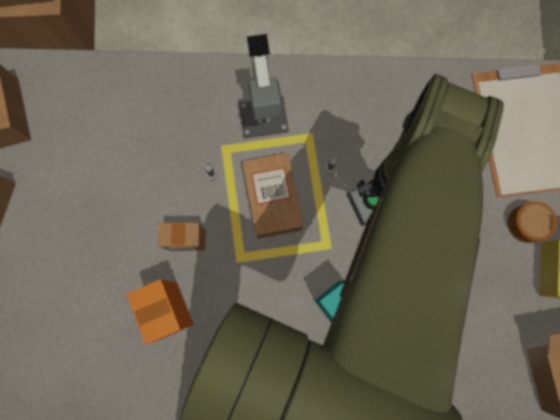

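The top view shows the carton lying inside the tape at (272,195), label up, with both bolts and the small carton undisturbed. The wrist view shows the green button at (277,230), centred on the closed fingers' line. I'll descend now.

```bash
python3 -m inch '[[[0,0,0,0,-2,20,255],[0,0,0,0,-2,40,255],[0,0,0,0,-2,52,255],[0,0,0,0,-2,58,255],[0,0,0,0,-2,60,255],[0,0,0,0,-2,62,255],[0,0,0,0,-2,64,255],[0,0,0,0,-2,66,255]]]'
python3 -m inch '[[[0,0,0,0,0,1,255],[0,0,0,0,0,1,255],[0,0,0,0,0,2,255],[0,0,0,0,0,2,255],[0,0,0,0,0,3,255],[0,0,0,0,0,3,255],[0,0,0,0,0,3,255],[0,0,0,0,0,3,255]]]'
```

```text
clock: 7.6
ee_pos: [0.573, -0.2366, 0.0849]
orientation: [[0.211, -0.978, 0.001], [-0.978, -0.211, -0.0], [0.001, -0.001, -1.0]]
ft_force: [0.8, 0.2, 2.7]
finger_gap: -0.0002
clock: 8.6
ee_pos: [0.573, -0.2366, 0.0815]
orientation: [[0.211, -0.978, 0.001], [-0.978, -0.211, -0.0], [0.0, -0.001, -1.0]]
ft_force: [1.7, -0.6, 5.5]
finger_gap: -0.0001
```

```bash
python3 -m inch '[[[0,0,0,0,0,1,255],[0,0,0,0,0,1,255],[0,0,0,0,0,2,255],[0,0,0,0,0,2,255],[0,0,0,0,0,2,255],[0,0,0,0,0,2,255],[0,0,0,0,0,2,255],[0,0,0,0,0,2,255]]]'
```

```text
clock: 9.6
ee_pos: [0.573, -0.2366, 0.0809]
orientation: [[0.211, -0.978, 0.002], [-0.978, -0.211, -0.001], [0.001, -0.001, -1.0]]
ft_force: [-0.5, 0.8, 13.1]
finger_gap: 0.0001
```

```bash
python3 -m inch '[[[0,0,0,0,0,1,255],[0,0,0,0,0,1,255],[0,0,0,0,0,1,255],[0,0,0,0,0,2,255],[0,0,0,0,0,2,255],[0,0,0,0,0,2,255],[0,0,0,0,0,2,255],[0,0,0,0,0,2,255]]]'
python3 - <<'E'
from h import *
im,d=robot.get_image("scene"); cv2.imwrite("pics/scene6.png",cv2.resize(im[200:330,120:260,::-1],None,fx=4,fy=4))
E
```

```text
clock: 10.6
ee_pos: [0.5731, -0.2366, 0.0807]
orientation: [[0.211, -0.978, 0.003], [-0.978, -0.211, -0.001], [0.002, -0.002, -1.0]]
ft_force: [-4.2, 2.0, 22.4]
finger_gap: -0.0002
```

View pics/scene6.png

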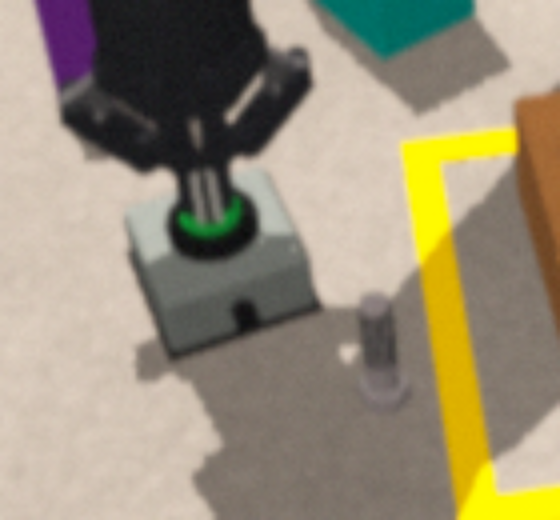

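The fingers are centred on the green cap, which has sunk. The force rose from 5.5 to 22 N over 0.8 mm, so the button is against its hard stop. I'll release it, rise and back off clear.

```bash
python3 -m inch '[[[0,0,0,0,0,-4,255],[0,0,0,0,0,-10,255],[0,0,0,0,0,-20,255],[0,0,0,0,0,-50,255],[0,0,0,0,0,-100,255],[0,0,0,30,0,-150,255],[0,0,0,80,0,-160,255],[0,0,0,120,0,-160,255]]]'
python3 -m inch '[[[0,0,0,40,10,0,255],[0,0,0,80,20,0,255],[0,0,0,120,30,0,255],[0,0,0,120,30,0,255],[0,0,0,120,30,0,255],[0,0,0,120,30,0,255],[0,0,0,120,30,0,255],[0,0,0,120,30,0,255]]]'
python3 - <<'E'
from h import *
s=robot.sense(); print(s["clock"],np.round(s["qvel"],3))
im,d=robot.get_image("top"); W=cloud("top",d); im=im[:,:,::-1].copy(); cv2.imwrite("pics/top7.png",im)
im2,d2=robot.get_image("scene"); W2=cloud("scene",d2); im2=im2[:,:,::-1].copy(); cv2.imwrite("pics/scene7.png",im2)
def reg(u0,v0,u1,v1,zlo,zhi,name,W=W,ex=None):
    m=np.zeros((420,560),bool); m[v0:v1,u0:u1]=True; m&=(W[...,2]>zlo)&(W[...,2]<zhi)
    if ex is not None: m&=ex
    p=W[m]
    if len(p): print(name,len(p),"z",np.round(np.median(p[:,2]),4),rect(p[:,:2])); return rect(p[:,:2])
    print(name,0)
r=reg(230,140,318,250,.062,.085,"carton")
C=np.array(r[3])-[581.7,-17.5]; a=np.radians(9.72); print("bay coords",np.round(C@np.array([[np.cos(a),-np.sin(a)],[np.sin(a),np.cos(a)]]),1).tolist())
reg(150,215,210,260,.1,.125,"small")
reg(200,160,220,182,.02,.09,"boltL"); reg(322,150,342,175,.02,.09,"boltR")
h=cv2.cvtColor(im2,cv2.COLOR_BGR2HSV); g=(h[...,0]>45)&(h[...,0]<80)&(h[...,1]>120)&(h[...,2]>60)
reg(145,235,205,290,0,.1,"button",W2,g)
E
```

```text
clock: 11.65
ee_pos: [0.5981, -0.3551, 0.2387]
orientation: [[0.211, -0.978, 0.001], [-0.978, -0.211, -0.001], [0.001, -0.001, -1.0]]
ft_force: [0.3, 0.4, 0.4]
finger_gap: 0.0002
clock: 12.65
ee_pos: [0.5941, -0.4766, 0.2378]
orientation: [[0.212, -0.977, 0.0], [-0.977, -0.212, -0.0], [0.0, -0.0, -1.0]]
ft_force: [0.1, -0.4, -0.2]
finger_gap: -0.0002
12.65 [-0.005  0.003  0.004 -0.    -0.001  0.   ]
carton 3607 z 0.0724 (array([575.3, -12.1]), array([171.2, 105. ]), 12.52, [[480.29998779296875, 20.600000381469727], [503.1000061035156, -81.9000015258789], [670.2000122070312, -44.79999923706055], [647.4000244140625, 57.70000076293945]])
bay coords [[-93.5, 54.7], [-88.3, -50.2], [82.6, -41.8], [77.5, 63.0]]
small 982 z 0.1102 (array([474.9, 182.1]), array([50.2, 85.5]), 1.27, [[448.79998779296875, 224.1999969482422], [450.70001220703125, 138.8000030517578], [500.8999938964844, 139.89999389648438], [499.0, 225.3000030517578]])
boltL 80 z 0.0675 (array([628.5, 131.3]), array([16.4, 15.2]), 26.76, [[617.7000122070312, 134.39999389648438], [624.5999755859375, 120.80000305175781], [639.2000122070312, 128.1999969482422], [632.4000244140625, 141.6999969482422]])
boltR 80 z 0.067 (array([ 650.2, -145.1]), array([14.5, 16.1]), 89.88, [[642.2000122070312, -152.3000030517578], [658.2000122070312, -152.3000030517578], [658.2999877929688, -137.89999389648438], [642.2000122070312, -137.8000030517578]])
button 163 z 0.0589 (array([ 564.1, -234.6]), array([34.9, 47.6]), 57.07, [[534.5999755859375, -236.3000030517578], [574.5999755859375, -262.20001220703125], [593.5999755859375, -232.89999389648438], [553.5999755859375, -207.0]])
```

View pics/top7.png

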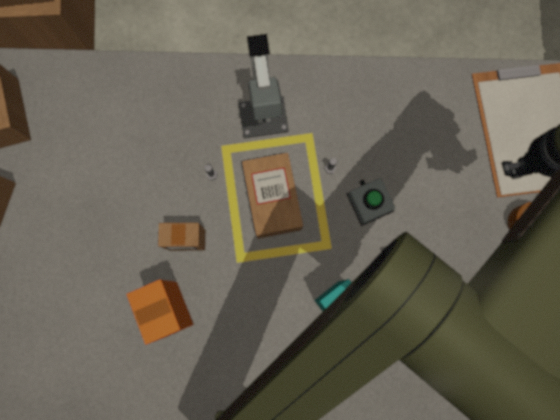

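View pics/scene7.png

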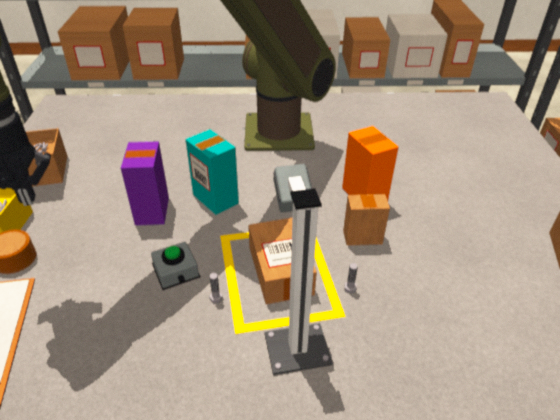

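Everything checks out, so I'm handing the job in.

```bash
python3 -c "
from rig import robot
print(robot.close_job())"
```

```text
the job is handed in; nothing more can be done
None
```

The carton is lying label up inside the taped bay, and the scanner button was pressed to its stop and released. I handed the job in at about 13 s of the 38 s allowed.

- **Carton:** I pushed it over with two half-open fingers at about 150 mm height. The force readings at the end of each push step were 2 N or less. The last check shows it flat, 72 mm high, spanning about x -94 to +83 mm and y -50 to +63 mm in bay coordinates. That leaves at least 26 mm of clearance to the tape on every side.
- **Button:** I pressed it straight down until the reading rose to 22 N with almost no further movement, so it was against its hard stop. It takes about 5 N to press. After release its top read 0.0589 m, against 0.0590 m before.
- **Bystanders:** The small carton and both bolts measured within 1 mm of where they started, still standing. The arm ended clear of everything.
- **Disagreements:** The two cameras differed by about 3 mm on the button's position and height, so I aimed between them. In the last view the green colour mask spread past the cap, so that view's outline of the button was not reliable. The button's actual travel can't be read directly; full travel is inferred from the force and position.

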